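Repack the shoe repairer's job tray, tall things last

ROBOT

A 6-joint arm with a two-finger parallel gripper is mounted at the origin on the work surface. World frame = base frame: x ahead of the robot, y to its left, z up, the work surface at z = 0. Lengths are in m, angles in rad, forces in N, time in s.
With the tool pointing down it reaches from about 0.3 to 0.75 m from the base axis. Payload 8.5 kg.
Tool frame: the origin (TCP) lies midway between the tips of the shut fingers; the grasp point (between the pads) lies 19 mm behind it; x points along the fingers, y is the direction in which the jaws open and shut, and the axes are right-handed (so a half turn about x gives the same grasp; the last joint's range is limited). The gripper opens to 88 mm and grips with 3 to 60 N. Pads are 18 mm wide; open, the fingers measure 123 mm over their backs; the gripper's body (75 mm by 187 mm) begins 45 mm behind the grasp point.
Start: joints at [1, 0.381, 1.297, -0, 1.464, -0.215], TCP at [0.192, 0.516, 0.239] pointing down, gripper open.
Joint ranges: [-3.11, 3.11], [-0.89, 2.33], [0.22, 2.48], [-1.42, 4.56], [0.17, 2.85], [-2.88, 2.88]. Speed limits (rad/s): [2.39, 2.39, 3.14, 3.14, 3.14, 3.14].

INTERFACE

Orientations are given as a unit quaternion [w, x, y, z].
In Python, from bench import get_obs, imaging, manip gives the robot as it stands.
- The arm moves only by the tool carry_out, never from a script. Its argument "rows" is a list of rows, each a list of 5 numbers: the shift along the tool's x, y, z in m, then the turn about the tool's x in degrees, then the opening, from -1 (shut) to 1 (fully open). A call has 1 to 12 rows; each row is the pose to reach, as a shift and turn from the pose commanded when the call began, along the tool's axes at that moment; what a row does not reach only later rows make up. A row lasts 1/8 s, in which the tool goes at most 62.5 mm and 10.7 degrees, less where a joint would pass 70% of its speed; a pose out of reach is approached as far as the arm can. A call with a gripper value outside its range is refused whole. The fingers move at their own pace and stop on an object; the grip force is fixed at half the most. Time passes only in rows, so rows that repeat a pose let the fingers close. It gives the time, the measured TCP pose, the force and the opening at its end, in the units of the state.
- get_obs(): the state, without advancing time (a new reading comes with each control period).
- imaging.get_image(name): name is "side" or "top" or "wrist"; returns the picture (420x560x3 uint8, blue, green, red); there is no depth.
- imaging.get_calibration(name): a dict with "fx", "fy", "cx", "cy" (pixels), "rvec" (rotation vector, rad) and "tvec" (3), from world to camera coordinates, as OpenCV has them; the wrist camera has in their place "hand_eye" (4x4, takes a point from camera to tool coordinates, whose origin is the TCP and whose axes are the tool frame's). Camera axes: x right, y down, z forward; pixel columns grow to the right and rows downward; lengths in m; the calibration is good to about 2 mm. A picture is of the moment at which its call begins: read the wrist's pose just before it. get_calibration takes no time and is no camera call.
- manip.close_job(): hands the job in, once; it reports no verdict.
Trained networks look in the newest picture that a camera, given by its name, has taken for a name from the list of things; names that differ only in an ending like _2 or _b are one class to them, and where a whole thing is asked for, a point or a joint stands for the part that bears it (a point fixed in the world has none). Each returns a list of dicts, best first, with "conf" (0 to 1); they miss things now and then, are a little off and sometimes report something else, mostly with a low value. They report only what shows in the picture. A call takes as long as a camera call. They do not tell look-alikes from the thing itself.
- imaging.spot_in(name, camera): "centre" ([x, y, z] in m, in world coordinates, good to about 4 mm: the middle of the surface that is visible of it).
- imaging.place_of(name, camera): "centre" ([x, y, z] in m, in world coordinates, good to about 4 mm: a listed point, or the origin of a listed thing).
The state is a dict: "t": time; "qpos": joint angles; "qd": joint speeds; "joint_torque": joint torques, N m; "position": TCP position; "tcp_rot": TCP orientation; "force": force on the tool from outside, world axes, zero at the start; "ft_torque": the same for the moment, N m; "grip_width": finger opening in m.
Only numpy, scipy, OpenCV 4.12 (cv2) and the standard library are available. Lean on these libraries where they do the work, as an engineer would, in place of code of your own. Each camera call takes 0.05 s, during which the arm holds its last target. There are 200 camera calls.

TASK

The two dressing bottles in the green job tray stand in each other's places and are in the way of the hand: first lift both out and stand them upright on the free bench, clear of the tray. With nothing tall in the tray, put every heel and cream jar from the bench upright into the four middle bays, one to a bay in any order; only when these are all in, stand the tall things in the end bays, the black bottle on the black pad, the tan bottle on the tan pad and each thread spool on a grey pad of its own. Knock no bottle or spool over, and leave everything else on the bench where it is.

Things in the scene. Friction and masses are not known exactly. Their poses are not given: they have to be found in the camera images.
- tray: green steel job tray, fixed, 196 mm (x) by 376 mm (y), floor 4 mm thick; walls 4 mm thick, 16 mm high make 8 bays of 91 x 88 mm. Bay centres in its frame: x = +-47.5 mm; y = +-46 mm (four middle bays, bare green) and y = +-138 mm (four end bays, with pads). A handle 10 mm up stands out 22 mm at each y end. Origin: centre of the underside, at bench height
- pad_black: flat black pad, 88 x 85 x 2 mm, lying in one of the four end bays of the tray (which one varies). Origin: centre of its underside, which is the centre of the bay, at the bay's floor; its top is 2 mm higher
- pad_tan: flat tan (orange-brown) pad, 88 x 85 x 2 mm, lying in one of the four end bays of the tray (which one varies). Origin: centre of its underside, which is the centre of the bay, at the bay's floor; its top is 2 mm higher
- pad_grey1: flat light grey pad, 88 x 85 x 2 mm, lying in one of the four end bays of the tray (which one varies). Origin: centre of its underside, which is the centre of the bay, at the bay's floor; its top is 2 mm higher
- pad_grey2: flat light grey pad, 88 x 85 x 2 mm, lying in one of the four end bays of the tray (which one varies). Origin: centre of its underside, which is the centre of the bay, at the bay's floor; its top is 2 mm higher
- bottle_black: upright black shoe-dressing bottle: body 50 mm diameter up to 98 mm, straight cap 44 mm diameter from 104 to 148 mm (full height), cap and body of one colour with a white label band; 0.10 to 0.24 kg. Origin: centre of the underside, z up. At the start it stands in the tray on the pad of the other colour
- bottle_tan: upright tan (orange-brown) shoe-dressing bottle: body 50 mm diameter up to 98 mm, straight cap 44 mm diameter from 104 to 148 mm (full height), cap and body of one colour with a white label band; 0.10 to 0.24 kg. Origin: centre of the underside, z up. At the start it stands in the tray on the pad of the other colour
- heel1: stacked leather shoe heel, D-shaped block 62 mm long (x, from the round back at -31 mm to the flat front at +31 mm), 56 mm wide (y), 38 mm high, brown layers on a black rubber foot; 0.10 kg. Origin: centre of the underside, z up. May be absent. It belongs in a middle bay
- heel2: stacked leather shoe heel, D-shaped block 62 mm long (x, from the round back at -31 mm to the flat front at +31 mm), 56 mm wide (y), 38 mm high, brown layers on a black rubber foot; 0.10 kg. Origin: centre of the underside, z up. May be absent. It belongs in a middle bay
- jar1: squat round jar of shoe cream, 54 mm diameter, 46 mm high, straight sides, dark red glass with an aluminium lid; 0.13 kg. Origin: centre of the underside. May be absent. It belongs in a middle bay
- jar2: squat round jar of shoe cream, 54 mm diameter, 46 mm high, straight sides, dark blue glass with an aluminium lid; 0.13 kg. Origin: centre of the underside. May be absent. It belongs in a middle bay
- spool1: thread spool standing upright: straight cream winding 52 mm diameter from 6 to 110 mm high, black base flange 62 mm diameter, black core stub 22 mm diameter up to 128 mm; 0.2 kg. Origin: centre of the underside, z up. May be absent. It belongs on a grey pad (either one)
- spool2: thread spool standing upright: straight yellow winding 52 mm diameter from 6 to 110 mm high, black base flange 62 mm diameter, black core stub 22 mm diameter up to 128 mm; 0.2 kg. Origin: centre of the underside, z up. May be absent. It belongs on a grey pad (either one)
- tack_tin: bystander among the parts: open steel tin of tacks, 72 mm diameter, 58 mm high, 0.6 kg. Origin: centre of the underside. Leave it
- hammer: bystander: hammer lying near the robot's foot, 230 mm long (y), head at +y, 35 mm high. Leave it
- brush: bystander: shoe brush 160 x 50 x 44 mm with a dark wooden back. Leave it
- last: bystander: wooden shoe last 240 mm long (y), 80 mm wide, 95 mm high, beyond the tray. Leave it
- polish_tin: bystander: flat red-and-black polish tin, 94 mm diameter, 27 mm high. Leave it
- rasp: bystander: rasp lying at the left of the tray, 220 mm long (x), 24 mm wide, 25 mm high, wooden handle at -x. Leave it
There are look-alikes about, which are no part of the job. Leave any turquoise or yellow look-alike of the jar2 alone. Leave any blue or purple look-alike of the spool2 alone.

How it is judged:
By the outcome, as a careful person would: the job done as asked, in the order asked, and still so for the second after the job is handed in, with the robot touching nothing.
Of heel1, heel2, jar1, jar2, spool1, spool2 only 3 to 5 are there at a start; the rules pass over those that are not, and their reading is None.
At some moment in a run one of heel1, heel2, jar1, jar2 may be knocked a few centimetres aside while the robot is not near it.
It also fails if it takes over 210 s, if anything falls off the work surface, if the arm or the gripper's body presses on something with over 40 N, if the wrist force passes 120 N, or if a joint passes its speed limit or range.

## Working session

There is one attempt and no reset: what is moved stays moved. The work goes in short steps, Python scripts to look and compute and a tool call to move; the robot and the scene stay as the last step left them, time stands still between calls to the robot, and variables do not carry over. Pictures are saved under pics/ and viewed, about 12 in all and at most 16, crops included, and the job is handed in when it is done.

Besides the shell and the picture viewer there is one more tool, called after "Emit:" as name(argument=value, ...) on one line, values as JSON. carry_out: Moves the arm, as the interface text tells. Its arguments: {"type":"object","properties":{"rows":{"type":"array","items":{"type":"array","items":{"type":"number"}}}},"required":["rows"]}

```bash
ls; mkdir -p pics; python3 - <<'E'
from bench import get_obs, imaging
import cv2
o=get_obs();print({k:o[k] for k in('t','position','tcp_rot','force','grip_width')})
for c in('top','side'):
    cv2.imwrite(f'pics/{c}0.png',imaging.get_image(c)); k=imaging.get_calibration(c);print(c,k)
    for n in ['tray','pad_black','pad_tan','pad_grey1','bottle_black','bottle_tan','heel1','jar1','jar2','spool1','spool2','tack_tin','polish_tin','brush','hammer']:
        print(n,[([round(float(v),3) for v in d['centre']],round(d['conf'],2)) for d in imaging.place_of(n,c)])
print(imaging.get_calibration('wrist'))
print(get_obs()['t'])
E
```

```text
pics
{'t': 0.0, 'position': array([0.19143385, 0.51532132, 0.23814072]), 'tcp_rot': array([ 0.69574832,  0.12467298,  0.6961404 , -0.12561631]), 'force': array([0.2953561 , 0.16236105, 0.10441659]), 'grip_width': 0.08773729552885334}
top {'fx': 429.9565653147644, 'fy': 429.9565653147644, 'cx': 282.6900030399212, 'cy': 204.94703115277468, 'rvec': array([ 2.15824286, -2.165033  ,  0.14661872]), 'tvec': array([-0.04665897,  0.51982882,  1.18134109])}
tray [([0.537, 0.196, 0.001], 0.81), ([0.281, 0.334, -0.003], 0.52), ([0.511, 0.476, -0.001], 0.5)]
pad_black [([0.602, 0.323, 0.001], 0.8), ([0.56, 0.05, 0.004], 0.3), ([0.464, 0.068, 0.008], 0.21)]
pad_tan [([0.558, 0.052, 0.005], 0.56), ([0.601, 0.329, 0.003], 0.32)]
pad_grey1 [([0.506, 0.333, 0.004], 0.71), ([0.46, 0.066, 0.003], 0.71), ([0.771, 0.2, 0.002], 0.69), ([0.674, -0.104, 0.001], 0.4)]
bottle_black [([0.561, 0.05, 0.001], 0.75), ([0.559, 0.05, 0.004], 0.21)]
bottle_tan [([0.6, 0.326, 0.005], 0.86), ([0.296, -0.314, -0.006], 0.42)]
heel1 []
jar1 [([0.393, -0.489, 0.001], 0.91), ([0.505, -0.476, 0.003], 0.77), ([0.455, -0.576, 0
[... 1946 characters left out ...]
, -0.48, 0.002], 0.29), ([0.675, -0.411, 0.002], 0.23)]
polish_tin [([0.675, -0.407, -0.001], 0.75)]
brush [([0.283, 0.339, -0.002], 0.58), ([0.464, 0.065, 0.011], 0.17)]
hammer [([0.3, -0.311, -0.001], 0.79), ([0.599, 0.328, 0.008], 0.28)]
{'fx': 289.3512617403445, 'fy': 289.3512617403445, 'cx': 281.5844555079189, 'cy': 203.50200745065385, 'hand_eye': array([[ 9.58134143e-04, -2.56605725e-01,  9.66515693e-01,
        -1.45773994e-01],
       [ 9.99999485e-01,  5.69719110e-04, -8.40069614e-04,
        -2.42725337e-04],
       [-3.35075788e-04,  9.66516000e-01,  2.56606139e-01,
        -6.50364080e-02],
       [ 0.00000000e+00,  0.00000000e+00,  0.00000000e+00,
         1.00000000e+00]])}
1.6
```

View pics/top0.png

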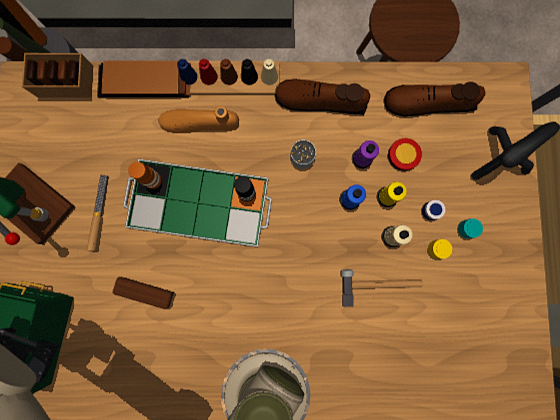

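View pics/side0.png

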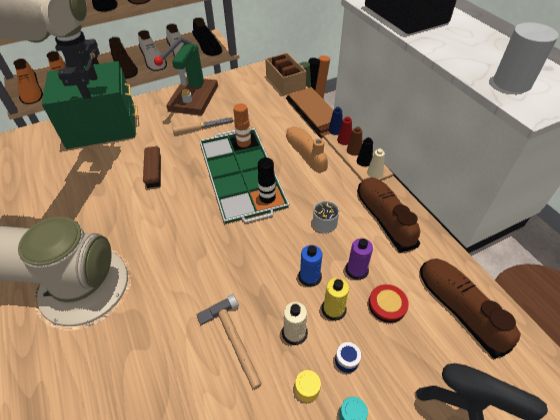

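```bash
cat > h.py <<'E'
import numpy as np, cv2
from scipy.spatial.transform import Rotation as R
from bench import get_obs, imaging, manip
np.set_printoptions(precision=4,suppress=True)
def pose():
    o=get_obs(); q=o['tcp_rot']; return o['position'],R.from_quat([q[1],q[2],q[3],q[0]]).as_matrix(),o
def yaw_of(M): return np.degrees(np.arctan2(M[1,1],M[0,1]))  # world heading of jaw axis (mod 180)
def to(x,y,z,yaw=None):
    p,M,o=pose(); d=M.T@(np.array([x,y,z])-p)
    t=0 if yaw is None else -((yaw-yaw_of(M)+90)%180-90)
    print('shift',d.round(4),'turn',round(t,1),'| from',p.round(4),'jaw yaw',yaw_of(M).round(1),'q6',o['qpos'][5].round(2),'t',o['t'],'w',o['grip_width'].round(4))
def find(n,cams,near=None,place=True):
    r=[]
    for c in cams:
        imaging.get_image(c)
        for d in (imaging.place_of if place else imaging.spot_in)(n,c):
            p=np.array(d['centre'])
            if near is None or np.hypot(*(p[:2]-near))<.05: print(n,c,p.round(4),round(d['conf'],2)); r.append(p); 
            if r and near is not None and r[-1] is p: break
    return r
E
python3 - <<'E'
from h import *
p,M,o=pose(); print(M); to(0.6,0.325,0.25,85)
# tray fit: pads with local coords
L=np.array([[47.5,138],[47.5,-138],[-47.5,138],[-47.5,-138],[0,0]])/1000
W=np.array([[.6005,.323],[.5595,.0515],[.5075,.3365],[.463,.064],[.536,.1945]])
l=L-L.mean(0);w=W-W.mean(0)
a=np.arctan2((l[:,0]*w[:,1]-l[:,1]*w[:,0]).sum(),(l*w).sum())
Q=np.array([[np.cos(a),-np.sin(a)],[np.sin(a),np.cos(a)]]);t=W.mean(0)-Q@L.mean(0)
print('tray',t,np.degrees(a));print((Q@L.T).T+t-W)
for y in(138,46,-46,-138): print([(Q@np.array([x,y])/1000+t).round(4) for x in(47.5,-47.5)])
im=cv2.imread('pics/top0.png')[130:265,325:495];cv2.imwrite('pics/c1.png',cv2.resize(im,None,fx=4.5,fy=4.4,interpolation=2))
# image check of tray corners
k=imaging.get_calibration('top');K=np.array([[k['fx'],0,k['cx']],[0,k['fy'],k['cy']],[0,0,1]])
im=cv2.imread('pics/top0.png')
c=np.array([[x,y] for x,y in((.098,.188),(.098,-.188),(-.098,-.188),(-.098,.188))])@Q.T+t
for z,col in((0.016,(0,0,255)),):
    u=cv2.projectPoints(np.c_[c,np.full(4,z)],k['rvec'],k['tvec'],K,None)[0].reshape(-1,2)*4
    im4=cv2.resize(im,None,fx=4,fy=4,interpolation=2);cv2.polylines(im4,[u.astype(int)],True,col,1)
cv2.imwrite('pics/tray1.png',im4[580:1020,460:1110])
E
```

```text
[[ 0.      0.3484  0.9374]
 [ 0.      0.9374 -0.3484]
 [-1.      0.     -0.    ]]Traceback (most recent call last):
  File "<stdin>", line 2, in <module>
  File "h.py", line 11, in to
    print('shift',d.round(4),'turn',round(t,1),'| from',p.round(4),'jaw yaw',yaw_of(M).round(1),'q6',o['qpos'][5].round(2),'t',o['t'],'w',o['grip_width'].round(4))
                                                                                                                                          ^^^^^^^^^^^^^^^^^^^^^
AttributeError: 'float' object has no attribute 'round'
```

```bash
sed -i "s/o\['grip_width'\].round(4)/round(o['grip_width'],4)/; s/o\['qpos'\]\[5\].round(2)/round(float(o['qpos'][5]),2)/" h.py
python3 - <<'E'
from h import *
p,M,o=pose(); to(0.6,0.325,0.25,85)
L=np.array([[47.5,138],[47.5,-138],[-47.5,138],[-47.5,-138],[0,0]])/1000
W=np.array([[.6005,.323],[.5595,.0515],[.5075,.3365],[.463,.064],[.536,.1945]])
l=L-L.mean(0);w=W-W.mean(0)
a=np.arctan2((l[:,0]*w[:,1]-l[:,1]*w[:,0]).sum(),(l*w).sum())
Q=np.array([[np.cos(a),-np.sin(a)],[np.sin(a),np.cos(a)]]);t=W.mean(0)-Q@L.mean(0)
print('tray',t,np.degrees(a));print((Q@L.T).T+t-W)
for y in(138,46,-46,-138): print([(Q@np.array([x,y])/1000+t).round(4) for x in(47.5,-47.5)])
im=cv2.imread('pics/top0.png')[130:265,325:495];cv2.imwrite('pics/c1.png',cv2.resize(im,None,fx=4.5,fy=4.4,interpolation=2))
k=imaging.get_calibration('top');K=np.array([[k['fx'],0,k['cx']],[0,k['fy'],k['cy']],[0,0,1]])
im=cv2.imread('pics/top0.png')
c=np.array([[x,y] for x,y in((.098,.188),(.098,-.188),(-.098,-.188),(-.098,.188))])@Q.T+t
u=cv2.projectPoints(np.c_[c,np.full(4,.016)],k['rvec'],k['tvec'],K,None)[0].reshape(-1,2)*4
im4=cv2.resize(im,None,fx=4,fy=4,interpolation=2);cv2.polylines(im4,[u.astype(int)],True,(0,0,255),1)
cv2.imwrite('pics/tray1.png',im4[580:1020,460:1110])
E
```

```text
shift [-0.0112 -0.0363  0.4492] turn -15.4 | from [0.1916 0.5155 0.2388] jaw yaw 69.6 q6 -0.22 t 1.6 w 0.0881
tray [0.5333 0.1939] -8.81249408201732
[[ 0.0009 -0.    ]
 [-0.0004 -0.0012]
 [ 0.      0.001 ]
 [ 0.0022  0.0008]
 [-0.0027 -0.0006]]
[array([0.6014, 0.323 ]), array([0.5075, 0.3375])]
[array([0.5873, 0.2321]), array([0.4934, 0.2466])]
[array([0.5732, 0.1412]), array([0.4793, 0.1557])]
[array([0.5591, 0.0503]), array([0.4652, 0.0648])]
```

View pics/c1.png

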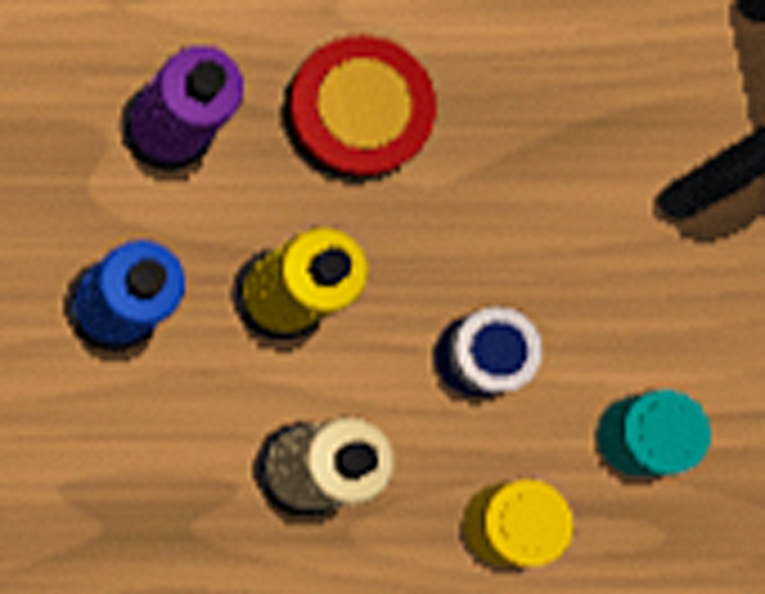

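View pics/tray1.png

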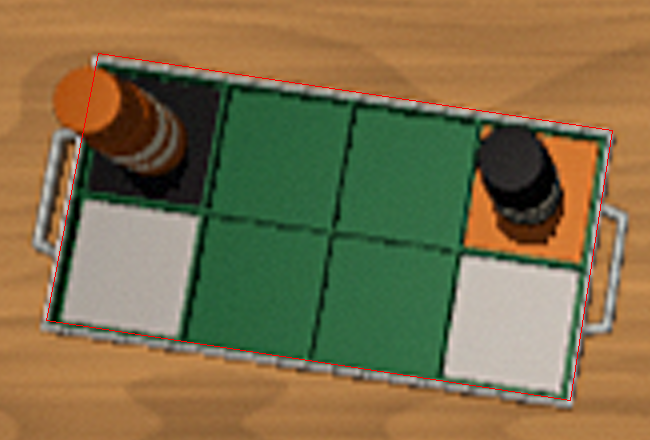

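Emit:
carry_out(rows=[[-0.012, -0.005, 0.056, -2, 1], [-0.012, -0.009, 0.112, -4, 1], [-0.012, -0.013, 0.168, -6, 1], [-0.012, -0.018, 0.225, -8, 1], [-0.012, -0.022, 0.28, -10, 1], [-0.012, -0.027, 0.336, -11.5, 1], [-0.012, -0.032, 0.392, -11.5, 1], [-0.012, -0.036, 0.449, -11.5, 1], [-0.012, -0.036, 0.449, -11.5, 1], [-0.012, -0.036, 0.449, -11.5, 1]])

```text
t: 2.85
position: [0.5995, 0.3256, 0.2505]
tcp_rot: [0.705, 0.055, 0.705, -0.055]
force: [-0.4, -0.8, 0.2]
grip_width: 0.0882
```

```bash
python3 - <<'E'
from h import *
find('bottle_tan',['wrist','top','side'],[.6,.325]);find('bottle_tan',['wrist','top','side'],[.6,.325])
find('pad_black',['wrist']);to(0.6005,0.325,0.108,81)
cv2.imwrite('pics/w1.png',imaging.get_image('wrist'))
E
```

```text
bottle_tan wrist [0.5938 0.3281 0.0048] 0.94
bottle_tan top [0.6    0.3263 0.0052] 0.78
bottle_tan wrist [0.6001 0.3252 0.006 ] 0.67
bottle_tan top [0.5993 0.3276 0.0075] 0.7
bottle_tan side [0.6022 0.3253 0.0041] 0.77
shift [ 0.1428 -0.0003  0.0007] turn 0.1 | from [0.5999 0.3254 0.2508] jaw yaw 81.1 q6 -1.09 t 3.55 w 0.0882
```

View pics/w1.png

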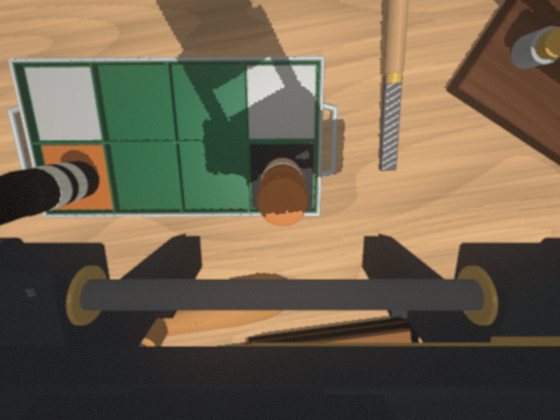

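Emit:
carry_out(rows=[[0.05, 0, 0, 0, 1], [0.1, 0, 0, 0, 1], [0.135, 0, 0, 0, 1], [0.142, 0, 0, 0, 1], [0.142, 0, 0, 0, 1], [0.142, 0, 0, 0, -1], [0.142, 0, 0, 0, -1], [0.142, 0, 0, 0, -1], [0.142, 0, 0, 0, -1], [0.142, 0, 0, 0, -1], [0.142, 0, 0, 0, -1]])

```text
t: 4.97
position: [0.5999, 0.3254, 0.1088]
tcp_rot: [0.705, 0.055, 0.705, -0.055]
force: [-0.8, 0.6, -0.9]
grip_width: 0.0437
```

Emit:
carry_out(rows=[[-0.03, 0, 0, 0, -1], [-0.08, 0, 0, 0, -1], [-0.13, 0, 0, 0, -1], [-0.18, 0, 0, 0, -1], [-0.18, -0.03, -0.002, 0, -1], [-0.18, -0.08, -0.005, 0, -1], [-0.18, -0.13, -0.008, 0, -1], [-0.18, -0.18, -0.011, 0, -1], [-0.18, -0.23, -0.014, 0, -1], [-0.18, -0.28, -0.017, 0, -1], [-0.18, -0.33, -0.02, 0, -1], [-0.18, -0.38, -0.023, 0, -1]])

```text
t: 6.48
position: [0.5178, -0.048, 0.2886]
tcp_rot: [0.705, 0.055, 0.705, -0.055]
force: [0.3, 0.5, -1.1]
grip_width: 0.0435
```

Emit:
carry_out(rows=[[0, -0.04, -0.003, 0, -1], [0, -0.07, -0.005, 0, -1], [0, -0.085, -0.005, 0, -1], [0, -0.085, -0.005, 0, -1], [0.05, -0.085, -0.005, 0, -1], [0.1, -0.085, -0.005, 0, -1], [0.14, -0.085, -0.005, 0, -1], [0.16, -0.085, -0.005, 0, -1], [0.16, -0.085, -0.005, 0, -1]])

```text
t: 7.6
position: [0.5002, -0.1283, 0.1278]
tcp_rot: [0.704, 0.055, 0.706, -0.054]
force: [-0.4, -0.1, -0.9]
grip_width: 0.0434
```

```bash
python3 - <<'E'
from h import *
to(0.5,-0.13,0.1035,81)
E
```

```text
shift [ 0.0243 -0.0017  0.0001] turn 0.2 | from [ 0.5002 -0.1283  0.1278] jaw yaw 81.2 q6 -1.9 t 7.6 w 0.0434
```

Emit:
carry_out(rows=[[0.012, 0, 0, 0, -1], [0.02, 0, 0, 0, -1], [0.0245, 0, 0, 0, -1], [0.0245, 0, 0, 0, -1], [0.0245, 0, 0, 0, 1], [0.0245, 0, 0, 0, 1], [0.0245, 0, 0, 0, 1], [0.0245, 0, 0, 0, 1], [-0.03, 0, 0, 0, 1], [-0.08, 0, 0, 0, 1], [-0.125, 0, 0, 0, 1], [-0.125, 0, 0, 0, 1]])

```text
t: 9.1
position: [0.5013, -0.1301, 0.2569]
tcp_rot: [0.707, 0.054, 0.703, -0.056]
force: [-0.1, -0.9, 0.1]
grip_width: 0.0881
```

```bash
python3 - <<'E'
from h import *
find('bottle_tan',['top','side'],[.5,-.13]);find('bottle_black',['top','side'],[.56,.05])
to(0.5605,0.0525,0.25,81)
E
```

```text
bottle_tan top [ 0.4993 -0.1276  0.0002] 0.53
bottle_tan side [ 0.5008 -0.1303  0.0015] 0.97
bottle_black top [0.5589 0.0533 0.0025] 0.82
bottle_black side [0.5625 0.057  0.0068] 0.76
shift [0.003  0.1893 0.0314] turn 0.1 | from [ 0.5003 -0.1296  0.2529] jaw yaw 81.1 q6 -1.9 t 9.5 w 0.0885
```

Tan bottle is standing on the bench. Now the black one.

Emit:
carry_out(rows=[[0.003, 0.05, 0.008, 0, 1], [0.003, 0.1, 0.016, 0, 1], [0.003, 0.15, 0.024, 0, 1], [0.003, 0.19, 0.031, 0, 1], [0.003, 0.19, 0.031, 0, 1], [0.003, 0.19, 0.031, 0, 1]])

```text
t: 10.25
position: [0.5602, 0.0527, 0.2504]
tcp_rot: [0.705, 0.055, 0.705, -0.055]
force: [0.2, -0.5, -0.4]
grip_width: 0.0884
```

```bash
python3 - <<'E'
from h import *
for i in 1,2: find('bottle_black',['wrist','top'],[.56,.05])
to(0.56,0.053,0.109,81)
im=imaging.get_image('wrist');cv2.imwrite('pics/w2.png',im)
E
```

```text
bottle_black wrist [0.559  0.0501 0.0067] 0.76
bottle_black top [0.5626 0.05   0.0037] 0.57
bottle_black wrist [0.5584 0.0503 0.0047] 0.83
bottle_black top [0.5602 0.0537 0.0048] 0.52
shift [ 0.1418  0.0001 -0.0004] turn 0.1 | from [0.5604 0.0528 0.2508] jaw yaw 81.1 q6 -1.53 t 10.65 w 0.0885
```

View pics/w2.png

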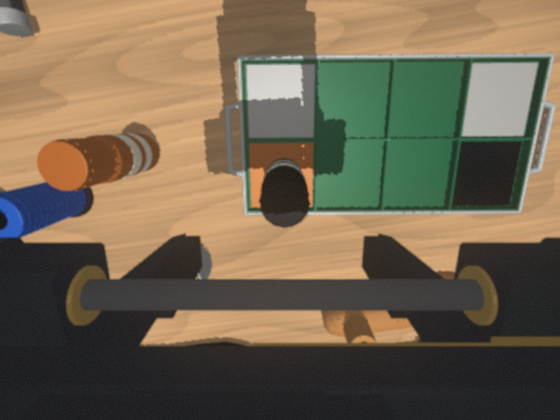

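Emit:
carry_out(rows=[[0.05, 0, 0, 0, 1], [0.1, 0, 0, 0, 1], [0.135, 0, 0, 0, 1], [0.142, 0, 0, 0, 1], [0.142, 0, 0, 0, 1], [0.142, 0, 0, 0, -1], [0.142, 0, 0, 0, -1], [0.142, 0, 0, 0, -1], [0.142, 0, 0, 0, -1], [0.142, 0, 0, 0, -1], [0.142, 0, 0, 0, -1]])

```text
t: 12.08
position: [0.5604, 0.0533, 0.1088]
tcp_rot: [0.705, 0.055, 0.705, -0.055]
force: [-0.5, 0.2, -0.0]
grip_width: 0.0433
```

Emit:
carry_out(rows=[[-0.03, 0, 0, 0, -1], [-0.07, 0, 0, 0, -1], [-0.11, 0, 0, 0, -1], [-0.14, 0, 0, 0, -1], [-0.14, -0.03, -0.027, 0, -1], [-0.14, -0.06, -0.055, 0, -1], [-0.14, -0.09, -0.082, 0, -1], [-0.14, -0.12, -0.109, 0, -1], [-0.14, -0.15, -0.136, 0, -1], [-0.14, -0.18, -0.163, 0, -1], [-0.14, -0.18, -0.163, 0, -1], [-0.14, -0.18, -0.163, 0, -1]])

```text
t: 13.58
position: [0.3718, -0.0993, 0.2488]
tcp_rot: [0.705, 0.055, 0.705, -0.055]
force: [0.3, -0.1, -1.1]
grip_width: 0.0431
```

```bash
python3 - <<'E'
from h import *
to(0.37,-0.10,0.1035,81)
E
```

```text
shift [ 0.1453 -0.001  -0.0018] turn 0.1 | from [ 0.3718 -0.0993  0.2488] jaw yaw 81.1 q6 -1.99 t 13.575 w 0.0431
```

Emit:
carry_out(rows=[[0.05, 0, 0, 0, -1], [0.1, 0, 0, 0, -1], [0.13, 0, 0, 0, -1], [0.14, 0, 0, 0, -1], [0.1455, 0, 0, 0, -1], [0.1455, 0, 0, 0, -1], [0.1455, 0, 0, 0, 1], [0.1455, 0, 0, 0, 1], [0.1455, 0, 0, 0, 1], [0.1455, 0, 0, 0, 1]])

```text
t: 14.82
position: [0.3716, -0.0995, 0.1034]
tcp_rot: [0.705, 0.055, 0.705, -0.055]
force: [-0.1, -0.2, 0.0]
grip_width: 0.0814
```

Emit:
carry_out(rows=[[-0.05, 0, 0, 0, 1], [-0.1, 0, 0, 0, 1], [-0.15, 0, 0, 0, 1], [-0.15, 0, 0, 0, 1], [-0.15, 0, 0, 0, 1]])

```text
t: 15.45
position: [0.3711, -0.0992, 0.2524]
tcp_rot: [0.705, 0.055, 0.705, -0.055]
force: [-0.1, -0.3, -1.1]
grip_width: 0.0882
```

```bash
python3 - <<'E'
from h import *
for n in('bottle_black','bottle_tan','jar2','spool2'): find(n,['top','side'])
for n in ('heel1',): find(n,['top','side'])
to(0.508,-0.479,0.25,81)
cv2.imwrite('pics/s2.png',imaging.get_image('side'))
E
```

```text
bottle_black side [ 0.3724 -0.0982 -0.0018] 0.73
bottle_tan top [ 0.5011 -0.1249 -0.0006] 0.8
bottle_tan side [ 0.5005 -0.1302  0.0013] 0.9
jar2 top [ 0.3934 -0.4878 -0.0008] 0.59
jar2 top [ 0.5084 -0.4377 -0.0034] 0.57
jar2 side [ 0.5138 -0.4438 -0.0009] 0.64
jar2 side [ 0.455  -0.5788  0.0029] 0.61
spool2 top [ 0.5484 -0.3535 -0.0019] 0.95
spool2 top [ 0.6634 -0.2813 -0.0003] 0.81
spool2 top [ 0.5417 -0.242  -0.0012] 0.65
spool2 top [ 0.4331 -0.3593  0.0019] 0.58
spool2 side [ 0.4317 -0.367  -0.0028] 0.95
spool2 side [ 0.5466 -0.3525 -0.0001] 0.84
spool2 side [ 0.6632 -0.2833 -0.0006] 0.84
spool2 side [ 0.5451 -0.242  -0.0019] 0.82
heel1 top [ 0.5089  0.4742 -0.0008] 0.74
heel1 top [ 0.6694 -0.1058  0.003 ] 0.65
heel1 side [0.4646 0.0661 0.0118] 0.38
shift [ 0.0033 -0.3539  0.1935] turn 0.1 | from [ 0.3715 -0.0994  0.2533] jaw yaw 81.1 q6 -1.99 t 16.45 w 0.0881
```

View pics/s2.png

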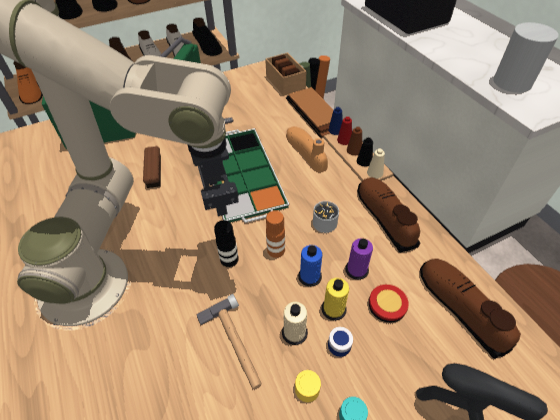

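Emit:
carry_out(rows=[[0, -0.03, 0.018, 7.5, 1], [0, -0.06, 0.036, 15, 1], [0, -0.1, 0.06, 22.5, 1], [0, -0.14, 0.084, 30, 1], [0, -0.18, 0.108, 37.5, 1], [0, -0.22, 0.132, 45, 1], [0, -0.26, 0.156, 52.5, 1], [0, -0.29, 0.174, 60, 1], [0, -0.316, 0.19, 67, 1], [0, -0.316, 0.19, 74, 1], [0, -0.316, 0.19, 74, 1], [0, -0.316, 0.19, 74, 1]])

```text
t: 18.0
position: [0.5105, -0.4407, 0.2533]
tcp_rot: [0.531, 0.467, 0.531, -0.467]
force: [0.5, 0.7, -0.1]
grip_width: 0.0881
```

```bash
python3 - <<'E'
from h import *
for i in 1,2: find('jar2',['wrist','top','side'],[.51,-.441])
find('spool2',['wrist'],[.548,-.353])
to(0.51,-0.441,0.018,7)
im=imaging.get_image('wrist');cv2.imwrite('pics/w3.png',im)
E
```

```text
jar2 wrist [ 0.5129 -0.4406  0.0022] 0.67
jar2 top [ 0.5094 -0.437  -0.0006] 0.54
jar2 side [ 0.515  -0.4388  0.0002] 0.66
jar2 wrist [ 0.5114 -0.4376 -0.0009] 0.63
jar2 side [ 0.5155 -0.4423  0.002 ] 0.75
spool2 wrist [ 0.5497 -0.3512 -0.0018] 0.68
shift [ 0.2352 -0.0005 -0.    ] turn 0.1 | from [ 0.5105 -0.441   0.2532] jaw yaw 7.1 q6 -1.01 t 18.7 w 0.0882
```

View pics/w3.png

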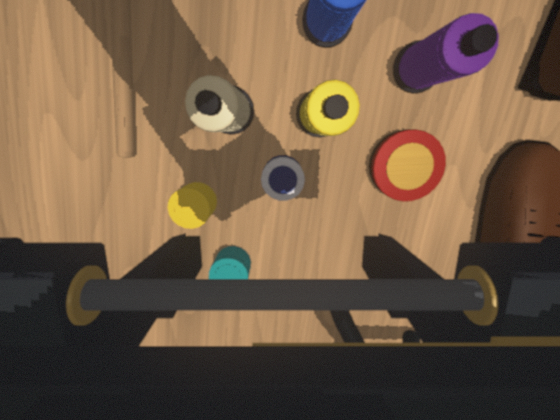

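Emit:
carry_out(rows=[[0.05, 0.001, 0, 0, 1], [0.1, 0.001, 0, 0, 1], [0.15, 0.001, 0.001, 0, 1], [0.18, 0.001, 0.001, 0, 1], [0.2, 0.001, 0.001, 0, 1], [0.215, 0.001, 0.001, 0, 1], [0.225, 0.001, 0.001, 0, 1], [0.233, 0.001, 0.001, 0, 1], [0.233, 0.001, 0.001, 0, 1]])

```text
t: 19.88
position: [0.5115, -0.4418, 0.02]
tcp_rot: [0.53, 0.468, 0.53, -0.468]
force: [-0.4, -0.5, -0.0]
grip_width: 0.088
```

Emit:
carry_out(rows=[[0, 0, 0, 0, -1], [0, 0, 0, 0, -1], [0, 0, 0, 0, -1], [0, 0, 0, 0, -1], [0, 0, 0, 0, -1], [-0.03, 0, 0, 0, -1], [-0.07, 0, 0, 0, -1], [-0.12, 0, 0, 0, -1], [-0.17, 0, 0, 0, -1], [-0.21, 0, 0, 0, -1], [-0.21, 0, 0, 0, -1]])

```text
t: 21.25
position: [0.5121, -0.4424, 0.2334]
tcp_rot: [0.532, 0.468, 0.528, -0.468]
force: [1.0, -1.2, -1.7]
grip_width: 0.0531
```

```bash
python3 - <<'E'
from h import *
find('spool2',['top','side'],[.548,-.353])
to(0.4785,0.157,0.24,81)
E
```

```text
spool2 top [ 0.5486 -0.3533 -0.0029] 0.59
spool2 side [ 0.5491 -0.352   0.0009] 0.57
shift [-0.0101  0.0416 -0.5979] turn -73.9 | from [ 0.5112 -0.4415  0.2281] jaw yaw 7.1 q6 -1.01 t 21.45 w 0.0531
```

Emit:
carry_out(rows=[[-0.01, 0.003, -0.04, -5, -1], [-0.01, 0.006, -0.09, -11, -1], [-0.01, 0.01, -0.14, -17, -1], [-0.01, 0.013, -0.19, -24, -1], [-0.01, 0.017, -0.24, -31, -1], [-0.01, 0.02, -0.29, -38, -1], [-0.01, 0.024, -0.34, -45, -1], [-0.01, 0.027, -0.39, -52, -1], [-0.01, 0.031, -0.44, -58, -1], [-0.01, 0.034, -0.49, -64, -1], [-0.01, 0.038, -0.54, -70, -1], [-0.01, 0.0415, -0.58, -74, -1]])

```text
t: 22.95
position: [0.4801, 0.1406, 0.2391]
tcp_rot: [0.704, 0.053, 0.706, -0.054]
force: [0.4, -0.6, -2.2]
grip_width: 0.0532
```

```bash
python3 - <<'E'
from h import *
to(0.4785,0.157,0.027,81)
E
```

```text
shift [ 0.2121  0.016  -0.0036] turn 0.3 | from [0.4801 0.1406 0.2391] jaw yaw 81.3 q6 -1.37 t 22.95 w 0.0532
```

Emit:
carry_out(rows=[[0.02, 0.016, -0.003, 0, -1], [0.07, 0.016, -0.003, 0, -1], [0.12, 0.016, -0.003, 0, -1], [0.16, 0.016, -0.003, 0, -1], [0.19, 0.016, -0.003, 0, -1], [0.19, 0.016, -0.003, 0, -1]])

```text
t: 23.7
position: [0.4788, 0.1549, 0.048]
tcp_rot: [0.703, 0.054, 0.707, -0.055]
force: [0.2, -0.3, -0.9]
grip_width: 0.0536
```

```bash
python3 - <<'E'
from h import *
to(0.4785,0.157,0.0255,81)
im=imaging.get_image('wrist');cv2.imwrite('pics/w4.png',im)
E
```

```text
shift [ 0.0225  0.0021 -0.0005] turn 0.1 | from [0.4788 0.1549 0.048 ] jaw yaw 81.1 q6 -1.34 t 23.7 w 0.0536
```

View pics/w4.png

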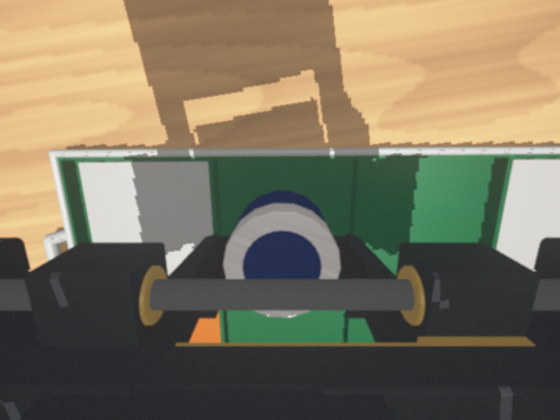

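Emit:
carry_out(rows=[[0.012, 0.002, 0, 0, -1], [0.018, 0.002, 0, 0, -1], [0.0225, 0.002, 0, 0, -1], [0.0225, 0.002, 0, 0, -1], [0.0225, 0.002, 0, 0, 0.45], [0.0225, 0.002, 0, 0, 0.45], [0.0225, 0.002, 0, 0, 0.45], [-0.02, 0.002, 0, 0, 0.45], [-0.08, 0.002, 0, 0, 1], [-0.14, 0.002, 0, 0, 1], [-0.2, 0.002, 0, 0, 1], [-0.2, 0.002, 0, 0, 1]])

```text
t: 25.25
position: [0.482, 0.1573, 0.2545]
tcp_rot: [0.708, 0.055, 0.702, -0.054]
force: [0.1, 0.3, 0.1]
grip_width: 0.0884
```

```bash
python3 - <<'E'
from h import *
find('jar2',['wrist','top','side'],[.479,.157])
for n in ('heel1','jar1','spool1'): find(n,['top','side'])
to(0.4325,-0.363,0.25,81)
cv2.imwrite('pics/t3.png',imaging.get_image('top'))
E
```

```text
jar2 wrist [0.4756 0.1583 0.0046] 0.65
jar2 top [0.4726 0.1573 0.0088] 0.36
jar2 side [0.4786 0.153  0.0006] 0.73
jar1 top [ 0.3004 -0.3129 -0.0083] 0.73
jar1 top [ 0.4562 -0.5808  0.0007] 0.68
jar1 top [ 0.3929 -0.4917 -0.002 ] 0.66
jar1 top [0.4743 0.1574 0.0037] 0.44
jar1 side [ 0.4549 -0.5792  0.0017] 0.79
jar1 side [0.4799 0.1544 0.001 ] 0.72
jar1 side [ 0.3985 -0.4904 -0.0062] 0.6
spool1 top [ 0.5501 -0.3538 -0.0009] 0.87
spool1 top [ 0.5432 -0.2398  0.0006] 0.84
spool1 top [ 0.4314 -0.363   0.0011] 0.78
spool1 top [ 0.6611 -0.2832  0.0003] 0.74
spool1 top [ 0.5345  0.1971 -0.0014] 0.74
spool1 top [ 0.5099  0.4763 -0.0008] 0.27
spool1 top [0.7729 0.1975 0.0025] 0.25
spool1 side [ 0.5424 -0.2442  0.0006] 0.83
spool1 side [ 0.4335 -0.3695 -0.0045] 0.8
spool1 side [ 0.3019 -0.3098 -0.0033] 0.75
spool1 side [ 0.5457 -0.3483  0.001 ] 0.61
spool1 side [ 0.6651 -0.281  -0.002 ] 0.55
shift [ 0.0003 -0.5213  0.0327] turn 0.1 | from [0.4808 0.157  0.2503] jaw yaw 81.1 q6 -1.33 t 26.15 w 0.0881
```

View pics/t3.png

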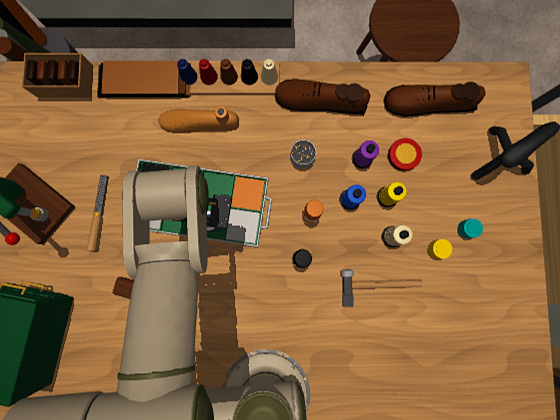

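Emit:
carry_out(rows=[[0, -0.05, 0.003, 0, 1], [0, -0.105, 0.006, 0, 1], [0, -0.16, 0.01, 0, 1], [0, -0.215, 0.013, 0, 1], [0, -0.27, 0.017, 0, 1], [0, -0.325, 0.02, 0, 1], [0, -0.38, 0.024, 0, 1], [0, -0.43, 0.027, 0, 1], [0, -0.48, 0.03, 0, 1], [0, -0.521, 0.033, 0, 1], [0, -0.521, 0.033, 0, 1], [0, -0.521, 0.033, 0, 1]])

```text
t: 27.7
position: [0.4329, -0.3621, 0.2502]
tcp_rot: [0.705, 0.055, 0.705, -0.055]
force: [0.6, 0.2, -0.2]
grip_width: 0.0884
```

```bash
python3 - <<'E'
from h import *
for i in 1,2: find('spool1',['wrist','top','side'],[.432,-.363])
to(0.432,-0.363,0.076,81)
im=imaging.get_image('wrist');cv2.imwrite('pics/w5.png',im)
E
```

```text
spool1 wrist [ 0.4299 -0.3642 -0.0032] 0.67
spool1 top [ 0.4334 -0.3601  0.0016] 0.61
spool1 side [ 0.4326 -0.3684 -0.0016] 0.98
spool1 wrist [ 0.4294 -0.3662 -0.0011] 0.83
spool1 top [ 0.4324 -0.3603 -0.001 ] 0.44
spool1 side [ 0.4346 -0.3659 -0.0009] 0.88
shift [ 0.1743 -0.0004 -0.0008] turn 0.1 | from [ 0.4329 -0.3627  0.2503] jaw yaw 81.1 q6 -2.32 t 28.3 w 0.088
```

View pics/w5.png

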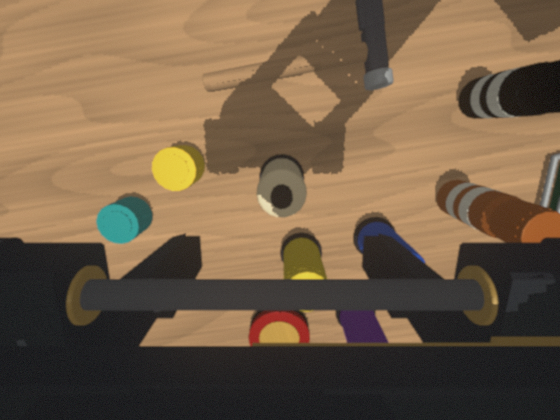

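Emit:
carry_out(rows=[[0.05, 0, 0, 0, 1], [0.1, 0, 0, 0, 1], [0.15, 0, 0, 0, 1], [0.165, 0, 0, 0, 1], [0.174, 0, 0, 0, 1], [0.174, 0, 0, 0, 1], [0.174, 0, 0, 0, -1], [0.174, 0, 0, 0, -1], [0.174, 0, 0, 0, -1], [0.174, 0, 0, 0, -1], [0.174, 0, 0, 0, -1], [0.174, 0, 0, 0, -1]])

```text
t: 29.85
position: [0.4329, -0.3629, 0.0764]
tcp_rot: [0.705, 0.055, 0.705, -0.055]
force: [0.2, 0.1, 1.9]
grip_width: 0.0511
```

Emit:
carry_out(rows=[[-0.03, 0, 0, 0, -1], [-0.07, 0, 0, 0, -1], [-0.11, 0, 0, 0, -1], [-0.15, 0, 0, 0, -1], [-0.19, 0, 0, 0, -1], [-0.19, 0, 0, 0, -1], [-0.19, 0, 0, 0, -1]])

```text
t: 30.72
position: [0.4325, -0.3623, 0.2646]
tcp_rot: [0.704, 0.056, 0.706, -0.054]
force: [0.4, 0.4, -2.1]
grip_width: 0.0513
```

```bash
python3 - <<'E'
from h import *
to(0.507,0.338,0.265,81)
E
```

```text
shift [ 0.0011  0.7034 -0.0346] turn 0.1 | from [ 0.4325 -0.3623  0.2646] jaw yaw 81.1 q6 -2.32 t 30.725 w 0.0513
```

Emit:
carry_out(rows=[[0, 0.03, -0.0015, 0, -1], [0, 0.075, -0.0035, 0, -1], [0, 0.12, -0.006, 0, -1], [0, 0.165, -0.008, 0, -1], [0, 0.21, -0.01, 0, -1], [0, 0.255, -0.0125, 0, -1], [0, 0.3, -0.015, 0, -1], [0, 0.345, -0.017, 0, -1], [0, 0.39, -0.019, 0, -1], [0, 0.435, -0.021, 0, -1], [0, 0.48, -0.0235, 0, -1], [0, 0.52, -0.0255, 0, -1]])

```text
t: 32.22
position: [0.4874, 0.1565, 0.2644]
tcp_rot: [0.704, 0.054, 0.706, -0.055]
force: [1.1, -0.7, -1.9]
grip_width: 0.0512
```

Emit:
carry_out(rows=[[0, 0.045, -0.002, 0, -1], [0, 0.09, -0.0045, 0, -1], [0, 0.13, -0.006, 0, -1], [0, 0.165, -0.008, 0, -1], [0, 0.183, -0.009, 0, -1], [0, 0.183, -0.009, 0, -1], [0, 0.183, -0.009, 0, -1], [0.05, 0.183, -0.009, 0, -1], [0.1, 0.183, -0.009, 0, -1], [0.14, 0.183, -0.009, 0, -1], [0.155, 0.183, -0.009, 0, -1], [0.155, 0.183, -0.009, 0, -1]])

```text
t: 33.72
position: [0.5076, 0.3366, 0.1115]
tcp_rot: [0.705, 0.055, 0.705, -0.055]
force: [0.1, -0.3, -1.3]
grip_width: 0.0515
```

```bash
python3 - <<'E'
from h import *
to(0.507,0.338,0.084,81)
im=imaging.get_image('wrist');cv2.imwrite('pics/w6.png',im)
E
```

```text
shift [ 0.0275  0.0013 -0.0008] turn 0.1 | from [0.5076 0.3366 0.1115] jaw yaw 81.1 q6 -1.02 t 33.725 w 0.0515
```

View pics/w6.png

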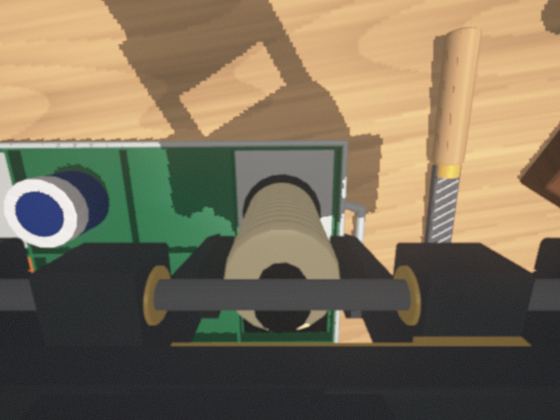

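Emit:
carry_out(rows=[[0.01, 0.003, -0.0015, 0, -1], [0.02, 0.003, -0.0015, 0, -1], [0.0285, 0.003, -0.0015, 0, -1], [0.0285, 0.003, -0.0015, 0, -1], [0.0285, 0.003, -0.0015, 0, 1], [0.0285, 0.003, -0.0015, 0, 1], [0.0285, 0.003, -0.0015, 0, 1], [0.0285, 0.003, -0.0015, 0, 1], [-0.03, 0.003, -0.0015, 0, 1], [-0.09, 0.003, -0.0015, 0, 1], [-0.15, 0.003, -0.0015, 0, 1], [-0.15, 0.003, -0.0015, 0, 1]])

```text
t: 35.28
position: [0.5074, 0.3409, 0.2663]
tcp_rot: [0.708, 0.056, 0.702, -0.053]
force: [0.9, 0.1, -0.4]
grip_width: 0.0883
```

```bash
python3 - <<'E'
from h import *
for n,a in(('spool1',[.506,.34]),('spool2',[.549,-.353])): find(n,['wrist','top','side'],a)
to(0.549,-0.3525,0.26,81)
E
```

```text
spool1 wrist [0.5063 0.3388 0.0048] 0.66
spool1 top [0.5048 0.3422 0.0107] 0.85
spool1 side [0.5045 0.338  0.003 ] 0.71
spool2 top [ 0.548  -0.3527  0.0021] 0.89
spool2 side [ 0.548  -0.3549  0.0006] 0.83
shift [ 0.0011 -0.6779  0.1491] turn 0.1 | from [0.5063 0.3403 0.261 ] jaw yaw 81.1 q6 -1.02 t 35.875 w 0.0882
```

Emit:
carry_out(rows=[[0, -0.06, 0.013, 0, 1], [0, -0.12, 0.026, 0, 1], [0, -0.18, 0.04, 0, 1], [0, -0.24, 0.053, 0, 1], [0, -0.3, 0.066, 0, 1], [0, -0.36, 0.079, 0, 1], [0, -0.42, 0.092, 0, 1], [0, -0.48, 0.105, 0, 1], [0, -0.54, 0.119, 0, 1], [0, -0.6, 0.132, 0, 1], [0, -0.65, 0.143, 0, 1], [0, -0.678, 0.148, 0, 1]])

```text
t: 37.38
position: [0.5474, -0.355, 0.2606]
tcp_rot: [0.705, 0.056, 0.705, -0.055]
force: [0.2, 0.4, -0.1]
grip_width: 0.088
```

Emit:
carry_out(rows=[[0, 0, 0, 0, 1], [0, 0, 0, 0, 1]])

```text
t: 37.62
position: [0.5479, -0.3516, 0.2613]
tcp_rot: [0.705, 0.055, 0.705, -0.054]
force: [-0.6, -0.3, 0.1]
grip_width: 0.0881
```

```bash
python3 - <<'E'
from h import *
for i in 1,2: find('spool2',['wrist','top','side'],[.548,-.353])
to(0.548,-0.353,0.076,81)
im=imaging.get_image('wrist');cv2.imwrite('pics/w7.png',im)
E
```

```text
spool2 wrist [ 0.5513 -0.3516 -0.002 ] 0.9
spool2 top [ 0.5491 -0.3525 -0.0013] 0.46
spool2 side [ 0.5473 -0.3527  0.0008] 0.74
spool2 wrist [ 0.5529 -0.35    0.0014] 0.63
spool2 top [ 0.5489 -0.3539 -0.0051] 0.43
spool2 side [ 0.5467 -0.3527  0.0007] 0.91
shift [ 0.1853 -0.0006  0.0002] turn 0.1 | from [ 0.5478 -0.3524  0.2613] jaw yaw 81.1 q6 -2.17 t 38.225 w 0.0881
```

View pics/w7.png

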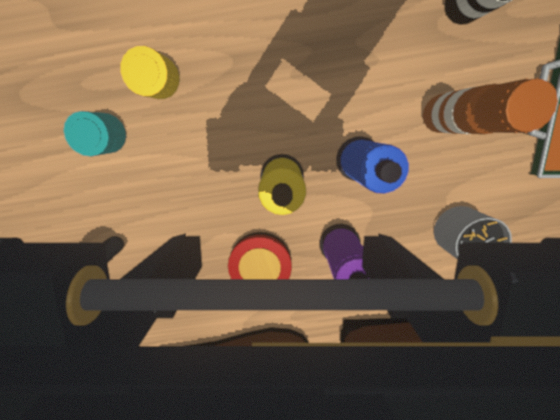

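Emit:
carry_out(rows=[[0.05, 0, 0.001, 0, 1], [0.1, 0, 0.001, 0, 1], [0.15, 0, 0.001, 0, 1], [0.175, 0, 0.001, 0, 1], [0.185, 0, 0.001, 0, 1], [0.185, 0, 0.001, 0, 1], [0.185, 0, 0.001, 0, -1], [0.185, 0, 0.001, 0, -1], [0.185, 0, 0.001, 0, -1], [0.185, 0, 0.001, 0, -1], [0.185, 0, 0.001, 0, -1], [0.185, 0, 0.001, 0, -1]])

```text
t: 39.78
position: [0.5489, -0.3526, 0.0765]
tcp_rot: [0.705, 0.055, 0.705, -0.055]
force: [-0.3, 1.3, 3.5]
grip_width: 0.0511
```

Emit:
carry_out(rows=[[-0.03, 0, 0, 0, -1], [-0.07, 0, 0, 0, -1], [-0.11, 0, 0, 0, -1], [-0.15, 0, 0, 0, -1], [-0.19, 0, 0, 0, -1], [-0.19, 0, 0, 0, -1], [-0.19, 0, 0, 0, -1]])

```text
t: 40.65
position: [0.5485, -0.3523, 0.2643]
tcp_rot: [0.704, 0.055, 0.706, -0.054]
force: [-0.4, -0.2, -3.6]
grip_width: 0.0513
```

```bash
python3 - <<'E'
from h import *
to(0.464,0.0675,0.265,81)
find('spool2',['side'])
E
```

```text
shift [ 0.0003  0.4017 -0.1483] turn 0.1 | from [ 0.5485 -0.3523  0.2643] jaw yaw 81.1 q6 -2.17 t 40.65 w 0.0513
spool2 side [ 0.5444 -0.3544  0.1883] 0.89
spool2 side [0.5055 0.3358 0.0076] 0.66
spool2 side [ 0.5473 -0.2464 -0.0008] 0.66
spool2 side [ 0.664 -0.283 -0.004] 0.47
```

Emit:
carry_out(rows=[[0, 0.03, -0.011, 0, -1], [0, 0.07, -0.026, 0, -1], [0, 0.11, -0.041, 0, -1], [0, 0.15, -0.055, 0, -1], [0, 0.19, -0.07, 0, -1], [0, 0.23, -0.085, 0, -1], [0, 0.27, -0.1, 0, -1], [0, 0.31, -0.114, 0, -1], [0, 0.35, -0.129, 0, -1], [0, 0.385, -0.142, 0, -1], [0, 0.402, -0.148, 0, -1], [0, 0.402, -0.148, 0, -1]])

```text
t: 42.25
position: [0.4642, 0.0682, 0.2655]
tcp_rot: [0.704, 0.054, 0.706, -0.054]
force: [-0.5, -0.0, -1.9]
grip_width: 0.0513
```

Emit:
carry_out(rows=[[0, 0, 0, 0, -1], [0.05, 0, 0, 0, -1], [0.1, 0, 0, 0, -1], [0.14, 0, 0, 0, -1], [0.155, 0, 0, 0, -1], [0.155, 0, 0, 0, -1]])

```text
t: 43.0
position: [0.4644, 0.0666, 0.1103]
tcp_rot: [0.704, 0.055, 0.706, -0.055]
force: [-0.6, -0.3, -1.8]
grip_width: 0.0511
```

```bash
python3 - <<'E'
from h import *
to(0.464,0.0675,0.0828,81)
im=imaging.get_image('wrist');cv2.imwrite('pics/w8.png',im)
E
```

```text
shift [ 0.0275  0.0008 -0.0005] turn 0.0 | from [0.4644 0.0666 0.1103] jaw yaw 81.0 q6 -1.52 t 43.0 w 0.0511
```

View pics/w8.png

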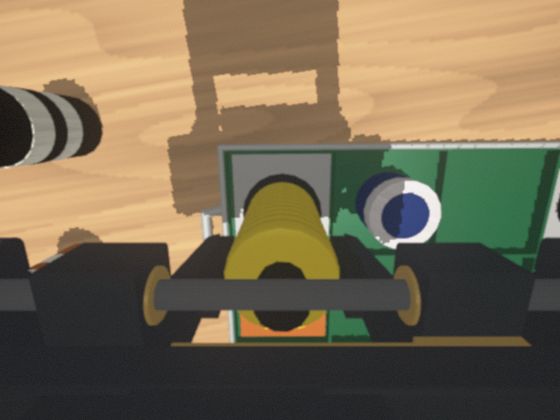

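Emit:
carry_out(rows=[[0.01, 0.0, 0, 0, -1], [0.02, 0, 0, 0, -1], [0.0273, 0, 0, 0, -1], [0.0273, 0, 0, 0, -1], [0.0273, 0, 0, 0, 1], [0.0273, 0, 0, 0, 1], [0.0273, 0, 0, 0, 1], [0.0273, 0, 0, 0, 1], [-0.03, 0, 0, 0, 1], [-0.09, 0, 0, 0, 1], [-0.15, 0, 0, 0, 1], [-0.15, 0, 0, 0, 1]])

```text
t: 44.55
position: [0.466, 0.0674, 0.2652]
tcp_rot: [0.708, 0.055, 0.702, -0.055]
force: [-0.2, 0.1, -1.0]
grip_width: 0.0883
```

```bash
python3 - <<'E'
from h import *
for n,a in(('spool2',[.464,.067]),('bottle_tan',[.5,-.13]),('bottle_black',[.372,-.099])): find(n,['wrist','top','side'],a)
to(0.5005,-0.1295,0.255,81)
to(0.3715,-0.0992,0.255,81)
E
```

```text
spool2 wrist [0.4679 0.068  0.005 ] 0.78
spool2 side [0.4638 0.0677 0.0048] 0.86
bottle_tan wrist [ 0.4981 -0.1272 -0.0022] 0.8
bottle_tan top [ 0.4977 -0.1272  0.0003] 0.93
bottle_tan side [ 0.5015 -0.1268  0.003 ] 0.71
bottle_black wrist [ 0.3702 -0.1014  0.0001] 0.74
bottle_black top [ 0.3697 -0.1006 -0.0019] 0.55
bottle_black side [ 0.373  -0.0971  0.001 ] 0.63
shift [ 0.0063 -0.1891  0.0658] turn 0.1 | from [0.4647 0.0675 0.2613] jaw yaw 81.1 q6 -1.52 t 45.45 w 0.0881
shift [ 0.0063 -0.1791 -0.0663] turn 0.1 | from [0.4647 0.0675 0.2613] jaw yaw 81.1 q6 -1.52 t 45.45 w 0.0881
```

Emit:
carry_out(rows=[[0, -0.05, 0.018, 0, 1], [0, -0.1, 0.036, 0, 1], [0, -0.15, 0.053, 0, 1], [0, -0.189, 0.066, 0, 1], [0, -0.189, 0.066, 0, 1], [0, -0.189, 0.066, 0, 1]])

```text
t: 46.2
position: [0.5005, -0.1288, 0.2612]
tcp_rot: [0.705, 0.055, 0.705, -0.055]
force: [-0.5, 0.2, -0.5]
grip_width: 0.0876
```

```bash
python3 - <<'E'
from h import *
for i in 1,2: find('bottle_tan',['wrist'],[.5,-.13])
to(0.5005,-0.1295,0.1033,81)
E
```

```text
bottle_tan wrist [ 0.4963 -0.1292  0.0015] 0.64
bottle_tan wrist [ 0.5007 -0.1266  0.0002] 0.69
shift [ 0.1582 -0.0011 -0.    ] turn 0.2 | from [ 0.5007 -0.1284  0.2615] jaw yaw 81.2 q6 -1.9 t 46.4 w 0.0884
```

Emit:
carry_out(rows=[[0.05, 0, 0, 0, 1], [0.1, 0, 0, 0, 1], [0.14, 0, 0, 0, 1], [0.158, 0, 0, 0, 1], [0.158, 0, 0, 0, 1], [0.158, 0, 0, 0, -1], [0.158, 0, 0, 0, -1], [0.158, 0, 0, 0, -1], [0.158, 0, 0, 0, -1], [0.158, 0, 0, 0, -1], [0.158, 0, 0, 0, -1]])

```text
t: 47.78
position: [0.5008, -0.1295, 0.1034]
tcp_rot: [0.705, 0.055, 0.705, -0.055]
force: [-0.6, -0.0, 2.3]
grip_width: 0.0432
```

Emit:
carry_out(rows=[[-0.03, 0, 0, 0, -1], [-0.07, 0, 0, 0, -1], [-0.11, 0, 0, 0, -1], [-0.15, 0, 0, 0, -1], [-0.17, 0, 0, 0, -1], [-0.17, 0, 0, 0, -1]])

```text
t: 48.52
position: [0.5009, -0.1295, 0.274]
tcp_rot: [0.706, 0.054, 0.704, -0.055]
force: [0.3, 0.0, -2.4]
grip_width: 0.0432
```

```bash
python3 - <<'E'
from h import *
to(0.558,0.0525,0.273,81)
E
```

```text
shift [0.0009 0.1887 0.0283] turn 0.1 | from [ 0.5009 -0.1295  0.274 ] jaw yaw 81.1 q6 -1.9 t 48.525 w 0.0432
```

Emit:
carry_out(rows=[[0, 0.04, 0.006, 0, -1], [0, 0.08, 0.012, 0, -1], [0, 0.12, 0.018, 0, -1], [0, 0.16, 0.024, 0, -1], [0, 0.189, 0.0285, 0, -1], [0, 0.189, 0.0285, 0, -1], [0, 0.189, 0.0285, 0, -1], [0.05, 0.189, 0.0285, 0, -1], [0.1, 0.189, 0.0285, 0, -1], [0.13, 0.189, 0.0285, 0, -1], [0.13, 0.189, 0.0285, 0, -1]])

```text
t: 49.9
position: [0.5569, 0.0518, 0.1414]
tcp_rot: [0.703, 0.055, 0.707, -0.055]
force: [0.5, -0.3, -1.0]
grip_width: 0.0436
```

```bash
python3 - <<'E'
from h import *
to(0.558,0.0525,0.1098,81)
im=imaging.get_image('wrist');cv2.imwrite('pics/w9.png',im)
E
```

```text
shift [0.0316 0.0008 0.0011] turn 0.0 | from [0.5569 0.0518 0.1414] jaw yaw 81.0 q6 -1.53 t 49.9 w 0.0436
```

View pics/w9.png

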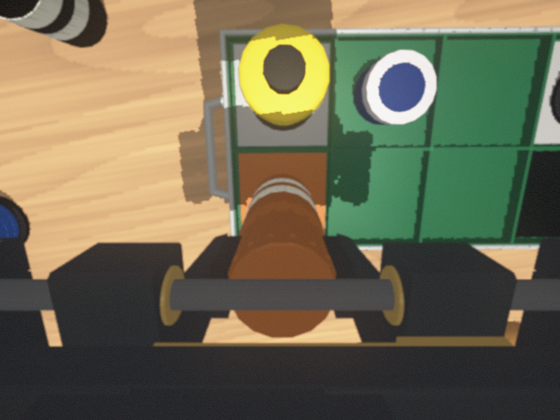

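Emit:
carry_out(rows=[[0.012, 0.0005, 0.001, 0, -1], [0.024, 0.0005, 0.001, 0, -1], [0.0315, 0.0005, 0.001, 0, -1], [0.0315, 0.0005, 0.001, 0, -1], [0.0315, 0.0005, 0.001, 0, 1], [0.0315, 0.0005, 0.001, 0, 1], [0.0315, 0.0005, 0.001, 0, 1], [0.0315, 0.0005, 0.001, 0, 1], [-0.03, 0, 0, 0, 1], [-0.09, 0, 0, 0, 1], [-0.12, 0, 0, 0, 1], [-0.12, 0, 0, 0, 1]])

```text
t: 51.45
position: [0.5587, 0.0528, 0.2654]
tcp_rot: [0.707, 0.055, 0.703, -0.055]
force: [0.1, 0.2, -1.0]
grip_width: 0.0879
```

```bash
python3 - <<'E'
from h import *
find('bottle_tan',['wrist','side','top'],[.558,.053])
to(0.3713,-0.0993,0.262,81)
E
```

```text
bottle_tan wrist [0.5547 0.0537 0.0058] 0.86
bottle_tan side [0.5592 0.0544 0.0057] 0.61
bottle_tan top [0.5616 0.057  0.0052] 0.54
shift [ 0.0004 -0.1792 -0.1607] turn 0.1 | from [0.5578 0.0529 0.262 ] jaw yaw 81.1 q6 -1.53 t 51.75 w 0.0879
```

Emit:
carry_out(rows=[[0, -0.036, -0.032, 0, 1], [0, -0.072, -0.064, 0, 1], [0, -0.108, -0.096, 0, 1], [0, -0.144, -0.128, 0, 1], [0, -0.179, -0.161, 0, 1], [0, -0.179, -0.161, 0, 1], [0, -0.179, -0.161, 0, 1]])

```text
t: 52.62
position: [0.3717, -0.099, 0.2631]
tcp_rot: [0.705, 0.055, 0.705, -0.055]
force: [0.1, 0.2, 0.1]
grip_width: 0.0882
```

```bash
python3 - <<'E'
from h import *
for i in 1,2: find('bottle_black',['wrist'],[.37,-.1])
to(0.3713,-0.0993,0.1033,81)
E
```

```text
bottle_black wrist [ 0.3687 -0.1029  0.0001] 0.57
bottle_black wrist [ 0.3696 -0.1017 -0.0007] 0.85
shift [ 0.1597 -0.0009 -0.0004] turn 0.2 | from [ 0.3719 -0.0986  0.263 ] jaw yaw 81.2 q6 -1.99 t 52.825 w 0.0879
```

Emit:
carry_out(rows=[[0.05, -0.001, 0, 0, 1], [0.1, -0.001, 0, 0, 1], [0.14, -0.001, 0, 0, 1], [0.1595, -0.001, 0, 0, 1], [0.1595, -0.001, 0, 0, 1], [0.1595, -0.001, 0, 0, -1], [0.1595, -0.001, 0, 0, -1], [0.1595, -0.001, 0, 0, -1], [0.1595, -0.001, 0, 0, -1], [0.1595, -0.001, 0, 0, -1], [0.1595, -0.001, 0, 0, -1]])

```text
t: 54.2
position: [0.3712, -0.1001, 0.1038]
tcp_rot: [0.705, 0.055, 0.705, -0.055]
force: [0.1, 0.7, 2.4]
grip_width: 0.0438
```

Emit:
carry_out(rows=[[-0.03, 0, 0, 0, -1], [-0.07, 0, 0, 0, -1], [-0.11, 0, 0, 0, -1], [-0.15, 0, 0, 0, -1], [-0.185, 0, 0, 0, -1], [-0.185, 0, 0, 0, -1], [-0.185, 0, 0, 0, -1]])

```text
t: 55.08
position: [0.3708, -0.0998, 0.2875]
tcp_rot: [0.704, 0.055, 0.706, -0.054]
force: [0.1, -0.1, -2.1]
grip_width: 0.0432
```

```bash
python3 - <<'E'
from h import *
to(0.600,0.3255,0.288,81)
E
```

```text
shift [-0.0004  0.4556  0.1608] turn 0.1 | from [ 0.3708 -0.0998  0.2875] jaw yaw 81.1 q6 -1.99 t 55.075 w 0.0432
```

Emit:
carry_out(rows=[[0, 0.03, 0.0105, 0, -1], [0, 0.075, 0.0265, 0, -1], [0, 0.12, 0.042, 0, -1], [0, 0.165, 0.058, 0, -1], [0, 0.21, 0.074, 0, -1], [0, 0.255, 0.09, 0, -1], [0, 0.3, 0.106, 0, -1], [0, 0.345, 0.122, 0, -1], [0, 0.39, 0.138, 0, -1], [0, 0.43, 0.152, 0, -1], [0, 0.4555, 0.161, 0, -1], [0, 0.4555, 0.161, 0, -1]])

```text
t: 56.58
position: [0.6007, 0.3262, 0.2853]
tcp_rot: [0.704, 0.054, 0.707, -0.055]
force: [-0.1, 0.2, -1.0]
grip_width: 0.0431
```

Emit:
carry_out(rows=[[0, 0, 0, 0, -1], [0.05, 0, 0, 0, -1], [0.1, 0, 0, 0, -1], [0.14, 0, 0, 0, -1], [0.14, 0, 0, 0, -1], [0.14, 0, 0, 0, -1]])

```text
t: 57.32
position: [0.6013, 0.3248, 0.151]
tcp_rot: [0.706, 0.055, 0.704, -0.055]
force: [0.3, 0.2, -1.4]
grip_width: 0.0431
```

```bash
python3 - <<'E'
from h import *
to(0.600,0.3255,0.110,81)
find('bottle_black',['top','side'],[.6,.326])
find('pad_black',['wrist','top','side'],[.6,.326])
E
```

```text
shift [ 0.041   0.0004 -0.0015] turn 0.1 | from [0.6013 0.3248 0.151 ] jaw yaw 81.1 q6 -1.09 t 57.325 w 0.0431
bottle_black top [0.6011 0.3219 0.0448] 0.54
bottle_black side [0.6022 0.326  0.0493] 0.86
pad_black wrist [0.5998 0.3268 0.0048] 0.63
pad_black top [0.6029 0.3247 0.0037] 0.54
pad_black side [0.5975 0.3222 0.003 ] 0.71
```

Emit:
carry_out(rows=[[0.015, 0.0005, -0.001, 0, -1], [0.03, 0.0005, -0.001, 0, -1], [0.0405, 0.0005, -0.001, 0, -1], [0.0405, 0.0005, -0.001, 0, -1], [0.0405, 0.0005, -0.001, 0, 1], [0.0405, 0.0005, -0.001, 0, 1], [0.0405, 0.0005, -0.001, 0, 1], [0.0405, 0.0005, -0.001, 0, 1], [-0.02, 0, 0, 0, 1], [-0.08, 0, 0, 0, 1], [-0.12, 0, 0, 0, 1], [-0.12, 0, 0, 0, 1]])

```text
t: 59.32
position: [0.6013, 0.3253, 0.2724]
tcp_rot: [0.707, 0.056, 0.703, -0.054]
force: [0.5, 0.2, -0.9]
grip_width: 0.088
```

Emit:
carry_out(rows=[[0, -0.06, -0.005, 0, 1], [0, -0.12, -0.01, 0, 1], [0, -0.18, -0.02, 0, 1], [0, -0.24, -0.04, 0, 1], [0, -0.3, -0.06, 0, 1], [0, -0.36, -0.08, 0, 1], [0, -0.42, -0.1, 0, 1], [0, -0.45, -0.15, 0, 1], [0, -0.45, -0.2, 0, 1], [0, -0.45, -0.2, 0, 1]])

```text
t: 60.58
position: [0.331, -0.088, 0.268]
tcp_rot: [0.704, 0.056, 0.705, -0.055]
force: [0.4, -0.0, 0.8]
grip_width: 0.088
```

```bash
python3 - <<'E'
from h import *
a=imaging.get_image('top');b=imaging.get_image('side')
for n in('bottle_black','bottle_tan','jar2','spool1'): find(n,['top','side'])
cv2.imwrite('pics/fin.png',np.hstack([cv2.resize(a[140:260,110:280],(400,283),interpolation=2),cv2.resize(b[80:240,150:350],(354,283),interpolation=2)]))
E
```

```text
bottle_black top [0.598  0.3221 0.006 ] 0.71
bottle_black top [0.6041 0.3265 0.0027] 0.33
bottle_black side [0.601  0.33   0.0046] 0.74
bottle_black side [0.4616 0.0703 0.008 ] 0.57
bottle_black side [0.7736 0.1987 0.0019] 0.33
bottle_tan top [ 0.6024  0.326  -0.0003] 0.63
bottle_tan top [0.5567 0.0551 0.0073] 0.56
bottle_tan top [0.5039 0.3329 0.0052] 0.25
bottle_tan side [0.5582 0.054  0.0035] 0.59
jar2 top [ 0.3911 -0.4882 -0.0017] 0.96
jar2 top [ 0.4546 -0.5815  0.0043] 0.83
jar2 top [0.4745 0.1602 0.0038] 0.72
jar2 top [ 0.673  -0.3991 -0.0017] 0.32
jar2 side [ 0.4013 -0.4902 -0.0017] 0.94
jar2 side [ 0.458  -0.5767  0.0025] 0.91
jar2 side [ 0.3038 -0.3098 -0.0016] 0.6
jar2 side [0.4791 0.1546 0.0016] 0.48
spool1 top [ 0.542  -0.2444 -0.0036] 0.77
spool1 top [ 0.6627 -0.2822 -0.0015] 0.7
spool1 top [0.6007 0.3204 0.0029] 0.67
spool1 top [0.4649 0.0658 0.0061] 0.6
spool1 top [0.5075 0.3407 0.0068] 0.59
spool1 side [ 0.6638 -0.2807 -0.0018] 0.88
spool1 side [ 0.5424 -0.2468 -0.0049] 0.65
spool1 side [0.4612 0.0653 0.0046] 0.59
spool1 side [0.282  0.3377 0.0014] 0.39
spool1 side [0.6005 0.3248 0.0041] 0.28
```

View pics/fin.png

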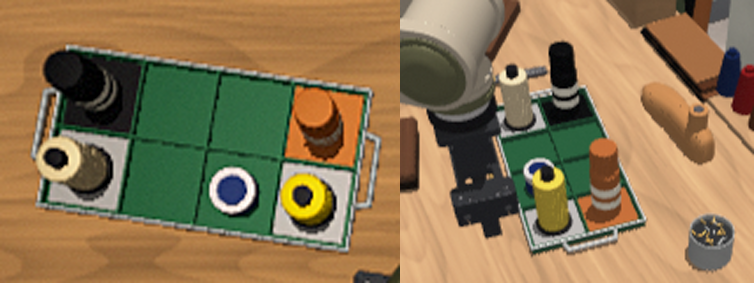

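The final crop shows all five in their bays and upright: black bottle (85,90) on black, tan (320,125) on tan, the spools (70,160) and (310,205) on grey, and the jar (235,190) in a middle bay.

```bash
python3 -c "
from bench import manip; print(manip.close_job())"
```

```text
the job is handed in; nothing more can be done
None
```

The job is done and handed in, after about 61 s of the allowed 210 s.

- **Order:** I lifted both bottles out onto the free bench first. Next I put the dark blue jar (jar2) in a middle bay, then the cream and yellow spools on the two grey pads. Last came the tan bottle on the tan pad and the black bottle on the black pad.
- **What was there:** Of the heels, jars and spools, I saw only jar2, spool1 and spool2. Jar2 was knocked about 4 cm aside early in the run; I found it again and gripped it at its new place.
- **Last checks:** The top and side pictures show all five upright in the right bays, and the robot was clear of them. The wrist force readings I saw stayed under 5 N. The last detections put the blue and purple spools and the yellow and turquoise jars where they started, within a few millimetres.
- **Disagreements:** The networks gave some false hits: a "heel" on the rasp, the tack tin and a grey pad, a "jar" at the hammer, and mixed-up bottle and spool classes. I settled these from the pictures. I did not re-measure every bystander at the end.

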